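# Fit the crank to a hand-driven gem lap and hold it in gear

## Robot

A 7-joint arm with a two-finger parallel gripper is mounted at the origin on the work surface. World frame = base frame: x ahead of the robot, y to its left, z up, the work surface at z = 0. Lengths are in m, angles in rad, forces in N, time in s.
With the tool pointing down it reaches from about 0.425 to 0.925 m from the base axis. Payload 6.8 kg.
Tool frame: the origin (TCP) lies midway between the tips of the shut fingers; the grasp point (between the pads) lies 19 mm behind it; z points along the fingers, y is the line along which they close (so a half turn about z gives the same grasp; the last joint's range is limited). The gripper opens to 88 mm and grips with 3 to 60 N. Pads are 20 mm wide; open, the fingers measure 115 mm over their backs; the gripper's body (75 mm by 178 mm) begins 61 mm behind the grasp point.
Start: joints at [1.178, 0.477, 0.022, 1.555, -0.011, 1.109, -0.083], TCP at [0.19, -0.648, 0.223] pointing down, gripper open.
Joint ranges: [-2.96, 2.96], [-0.34, 2.1], [-1.41, 1.46], [0.24, 2.44], [-1.37, 4.51], [0.17, 1.92], [-2.96, 2.96]. Speed limits (rad/s): [2.39, 2.39, 3.14, 3.14, 3.14, 3.14, 3.14].

## Interface

Orientations are given as a unit quaternion [x, y, z, w].
In Python, from station import robot, cams, order, finder gives the robot as it stands.
- The arm moves only by the tool jog_arm, never from a script. Its argument "targets" is a list of rows, each a list of 7 numbers: the shift along the tool's x, y, z in m, then the turn, a rotation vector about the tool's x, y, z in degrees, then the opening in per cent of the stroke, from 0 (shut) to 100 (fully open). In form: [[x, y, z, wx, wy, wz, gripper], ...]. A call has 1 to 12 rows; each row shifts and turns the commanded pose from where the row before left it, along the tool's axes as they then stand; what a row does not reach is not made up. A row lasts 1/10 s, in which the tool goes at most 50 mm and 8.59 degrees, less where a joint would pass 70% of its speed; a pose out of reach is approached as far as the arm can. A call is refused whole if a number of a shift passes 0.05 or a number of a turn 8.59, either way. A call with a gripper value outside its range is refused whole. The fingers move at their own pace and stop on an object; "newtons" is the grip in N (left out, the last holds). Time passes only in rows, so rows that do not move let the fingers close. It gives the time, the measured TCP pose, the force, the opening and the grip force at its end, in the units of the state.
- robot.get_state(): the state, without advancing time (a new reading comes with each control period).
- cams.capture(name): name is "scene" or "side" or "wrist"; returns (picture, depth): 480x640x3 uint8, blue, green, red; 480x640 float32, m along the optical axis (not along the pixel's ray), 0 where there is no reading.
- cams.camera_info(name): a dict with "vfov" (degrees; the focal length in pixels is half the picture's height over the tangent of half this angle, whatever the lens; pixels are square), "cx", "cy" (the principal point, pixels), "dist_coeffs" ([k1, k2, p1, p2, k3] as OpenCV has them; the pictures are not rectified), "pose" (4x4, takes a point from camera to world coordinates); the wrist camera has in their place "T_tool_cam" (4x4, takes a point from camera to tool coordinates, whose origin is the TCP and whose axes are the flange's). Camera axes: x right, y down, z forward; pixel columns grow to the right and rows downward; lengths in m; the calibration is good to about 2 mm. A picture is of the moment at which its call begins: read the wrist's pose just before it. camera_info takes no time and is no camera call.
- order.finish_job(): hands the job in; it is judged then, once.
Trained networks look in the newest picture that a camera, given by its name, has taken for a name from the list of things; names that differ only in an ending like _2 or _b are one class to them, and where a whole thing is asked for, a point or a joint stands for the part that bears it (a point fixed in the world has none). Each returns a list of dicts, best first, with "confidence" (0 to 1); they miss things now and then, are a little off and sometimes report something else, mostly with a low value. They report only what shows in the picture. A call takes as long as a camera call.
- finder.find_in(camera, query): "at" ([x, y, z] in m, in world coordinates, good to about 4 mm: the middle of the surface that is visible of it).
- finder.cut_out(camera, query): "mask" (480x640 bool, what is visible of it).
- finder.spot_point(camera, query): "at" ([x, y, z] in m, in world coordinates, good to about 4 mm: a listed point, or the origin of a listed thing).
The state is a dict: "time_s": time; "q": joint angles; "qvel": joint speeds; "joint_efforts": joint torques, N m; "position": TCP position; "ee_rot": TCP orientation; "force": force on the tool from outside, world axes, zero at the start; "torque": the same for the moment, N m; "width": opening from 0.0 (shut) to 1.0 (fully open); "grasp_force": force on a finger pad.
Only numpy, scipy, OpenCV 4.12 (cv2) and the standard library are available. Lean on these libraries where they do the work, as an engineer would, in place of code of your own. Each camera call takes 0.05 s, during which the arm holds its last target. There are 200 camera calls.

## Task

Take the loose crank out of its wooden block and fit it to the drive hub of the hand-cranked gem lap: nose of the shaft into the bore, turn it until the key finds the keyway and slips in, then press it down against the disengaging spring until its collar sits on the hub. Keep pressing: finish with the gripper still on the crank, holding it fully home, so that I can let off the lap lock. Keep the crank upright on the way, and leave the other things on the table where they are.

Things in the scene. Friction and masses are not known exactly. Their poses are not given: they have to be found in the camera images.
- crank: Loose crank, about 0.36 kg, upright in the block. Origin: on the shaft axis at the UNDERSIDE of the collar; z up the axis, x along the arm. Above it: collar 44 mm wide, z 0 to 8 mm; boss (see crank_grip); arm 18 mm wide, z 8 to 18 mm, ending at x = 114 mm, with an upright black grip 25 mm thick at x = 98 mm, z 21 to 71 mm. Below it: the shaft (see crank_nose) with its key (see crank_key).
- crank_grip (a point): Where to grip: middle of the crank's aluminium boss, on the shaft axis, 36 mm above the underside of the collar; axes as the crank's. The boss is 34 mm along x, has two flat sides 28 mm apart (14 mm to either side of this point along y), and spans 28 mm below to 20 mm above this point.
- crank_nose (a point): Lower end of the crank's steel shaft, on its axis, 32 mm below the underside of the collar. The shaft is 16 mm in diameter, its lowest 4 mm tapering to 11 mm; its last 12 mm are plain and round, so they enter the bore at any angle before the key meets the hub face.
- crank_key (a point): Low on the outer face of the crank's one key, on the +x side of the shaft, right under the arm. Key 5 mm wide, its outer face 12 mm from the axis, from the collar down to 17 mm below it (this point); below this point its flanks are bevelled, from 5 to 3 mm wide, down to its end 20 mm below the collar.
- block: Wooden block fixed to the table, 110 x 90 mm, 60 mm high, with one upright round hole 27 mm wide at its centre in which the crank stands, collar resting on the top, with a little play. Origin: middle of its underside.
- hub_face (a point): Centre of the bore at the top face of the lap's drive hub, 114 mm above the table. z up, x points from the axis to the keyway. The crank is home when its origin is here, its x axis along this x. Hub: steel cylinder 48 mm wide, 40 mm above the grey casing, right of the round pan (rim 100 mm high, 87 mm from the hub axis). Bore 17.6 mm wide, 42 mm deep. The lap lock holds it: it slips only above 4 N m.
- hub_keyway (a point): Middle of the hub's one keyway at the hub's top face, 11 mm from the bore's axis; axes as hub_face. The keyway is open at the top, 7.2 mm wide, reaches 13.6 mm from the axis and runs the whole depth of the bore.
- ejector (a joint): How far the plunger of the disengaging spring, inside the bore, is pushed down (m): 0 free (its top 24 mm below the hub face), 0.008 with the crank fully home. The shaft meets it when the collar is 8 mm above the hub face; the spring pushes up with 7 N there and 15 N at home, so a crank let go rises 8 mm.
- watch_steel: Bystander, loose: wristwatch with white dial, steel bracelet, 122 mm long, 19 mm high, lying face up. Origin at the middle of its underside.
- watch_gold: Bystander, loose: wristwatch, brass-coloured bracelet, 122 mm long, 19 mm high, lying face up. Origin at the middle of its underside.
- tea_glass: Bystander, loose: waisted tea glass, 83 mm high, on its white saucer of 110 mm diameter. Origin at the middle of its underside.
- loupe: Bystander, loose: folding pocket loupe, 72 mm long, 16 mm high. Origin at the middle of its underside.
- penknife: Bystander, loose: closed black penknife, 95 x 18 x 11 mm. Origin at the middle of its underside.
- rough_stone: Bystander, loose: reddish rounded stone, 75 x 52 x 30 mm. Origin at the middle of its underside.

How it is judged:
On the way, in this order (a step that is already met when the one before it is completed fails the run):
1. the crank is lifted out of the block, its shaft clear of it (height (world z) of crank above 0.098 m and contact force between the fingers and crank above 2 N), for 0.1 s.
2. the crank's key has entered the hub's keyway (collar less than 12 mm above the hub face, on the axis) (z of crank in the frame of hub_face below 0.012 m and horizontal distance between crank and hub_face below 0.004 m and angle between the x axis of crank and the x axis of hub_face, either way round below 0.25 rad), for 0.05 s.
At the end, for the whole second after the job is handed in: Through the last second: collar within 2.5 mm of the hub face, shaft within 3 mm of the bore axis, upright within 0.08 rad, key in keyway (within 0.25 rad), spring plunger down more than 5.5 mm, gripper touching the crank with more than 2 N (z of crank in the frame of hub_face below 0.0025 m and horizontal distance between crank and hub_face below 0.003 m and angle between the x axis of crank and the x axis of hub_face, either way round below 0.25 rad and angle between crank's own z axis and vertical below 0.08 rad and value of joint ejector above 0.0055 m and contact force between the fingers and crank above 2 N); the arm keeps its last pose, push and grip.
It fails at once if the crank is tipped over (more than 0.6 rad) (angle between crank's own z axis and vertical above 0.6 rad).
It fails at once if another thing on the table is displaced by more than 30 mm (distance of any of watch_steel, watch_gold, tea_glass, loupe, penknife, rough_stone from where it was at the start of the episode above 0.03 m).
It also fails if it takes over 40 s, if anything falls off the work surface, if the arm or the gripper's body presses on something with over 40 N, if the wrist force passes 120 N, or if a joint passes its speed limit or range.

## Working session

There is one attempt and no reset: what is moved stays moved. The work goes in short steps, Python scripts to look and compute and a tool call to move; the robot and the scene stay as the last step left them, time stands still between calls to the robot, and variables do not carry over. Pictures are saved under pics/ and viewed, at most 10 in all, crops included, and the job is handed in when it is done.

Besides the shell and the picture viewer there is one more tool, called by a JSON object that holds its "method" and its "body", one argument or row to a line. jog_arm: Moves the arm, as the interface text tells. Its arguments: {"type":"object","properties":{"targets":{"type":"array"},"newtons":{"type":"number"}},"required":["targets"]}

```bash
mkdir -p pics; python3 - <<'E'
from station import robot,cams,finder
import cv2,numpy as np
s=robot.get_state();print({k:np.round(v,3).tolist() for k,v in s.items()})
ims=[]
for c in("scene","side"):
    im,d=cams.capture(c);ims.append(im);print(c,np.round(cams.camera_info(c)["pose"],3).tolist())
    for q in("crank_grip","crank","crank_nose","crank_key","block","hub_face","hub_keyway","tea_glass","watch_steel","watch_gold","loupe","penknife","rough_stone"):
        try:print(c,q,[(np.round(r["at"],4).tolist(),round(r["confidence"],2)) for r in finder.spot_point(c,q)[:2]])
        except Exception as e:print(q,e)
cv2.imwrite("pics/a.png",ims[0]);cv2.imwrite("pics/b.png",ims[1])
print(cams.camera_info("wrist"))
E
```

```text
{'time_s': 0.0, 'q': [1.178, 0.478, 0.022, 1.556, -0.012, 1.109, -0.083], 'qvel': [0.001, 0.001, 0.001, -0.001, 0.002, 0.0, -0.001], 'joint_efforts': [0.0, -58.285, 1.535, -27.261, -0.054, 0.017, 0.0], 'position': [0.189, -0.647, 0.222], 'ee_rot': [0.99, 0.142, -0.0, -0.001], 'force': [-0.496, -0.143, -0.037], 'torque': [-0.039, -0.096, -0.013], 'grasp_force': 0.0, 'width': 1.0}
scene [[0.653, 0.647, -0.394, 0.885], [0.757, -0.551, 0.351, -0.483], [0.01, -0.528, -0.849, 0.827], [0.0, 0.0, 0.0, 1.0]]
scene crank_grip [([0.4701, -0.2023, 0.095], 0.66), ([0.4727, -0.2053, 0.0024], 0.57)]
scene crank []
scene crank_nose [([0.4727, -0.2069, 0.0256], 0.89), ([0.5839, -0.5153, 0.0019], 0.33)]
scene crank_key [([0.4826, -0.2086, 0.0413], 0.91), ([0.3365, -0.3542, -0.0022], 0.25)]
scene block [([0.4734, -0.2051, 0.0011], 0.76)]
scene hub_face [([0.5123, 0.0398, 0.1124], 0.69), ([0.5826, -0.5161, 0.0005], 0.51)]
scene hub_keyway [([0.517, 0.0371, 0.1166], 0.89), ([0.3554, -0.2088, -0.0001], 0.53)]
scene tea_glass [([0.3409, -0.3537, -0.0021], 0.56)]
scene watch_steel [([0.7057, -0.161, 0.0014]
[... 1047 characters left out ...]
e loupe [([0.3601, -0.2149, -0.0038], 0.85)]
side penknife [([0.4584, -0.4805, -0.0002], 0.54), ([0.7639, -0.0475, 0.0038], 0.2)]
side rough_stone [([0.761, -0.0465, 0.001], 0.7)]
{'vfov': 67.196279029782, 'cx': 316.5501820110775, 'cy': 234.7566760026488, 'dist_coeffs': array([-0.06540445,  0.        ,  0.        ,  0.        ,  0.        ]), 'T_tool_cam': array([[ 1.09402158e-04, -9.58208671e-01, -2.86070149e-01,
         7.83161637e-02],
       [ 9.99999989e-01,  7.65773080e-05,  1.25931057e-04,
         1.39640412e-04],
       [-9.87617491e-05, -2.86070160e-01,  9.58208669e-01,
        -1.62306644e-01],
       [ 0.00000000e+00,  0.00000000e+00,  0.00000000e+00,
         1.00000000e+00]])}
```

View pics/a.png

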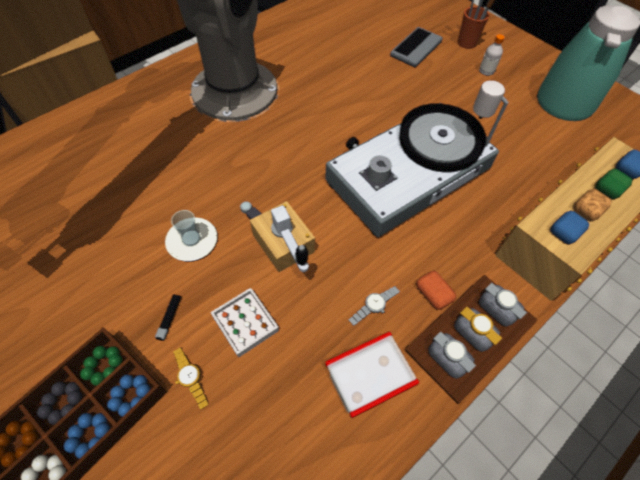

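View pics/b.png

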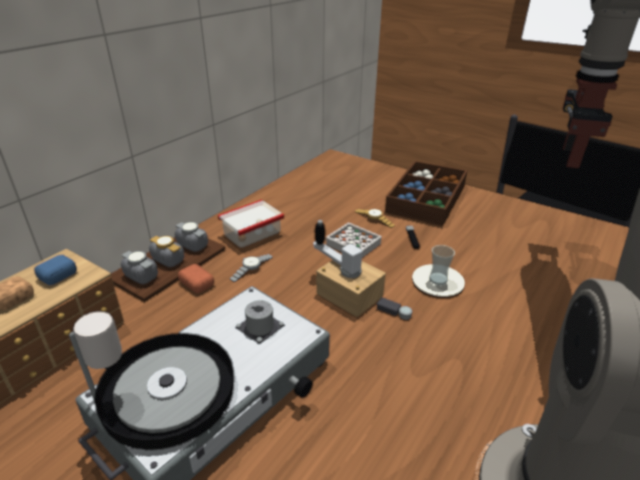

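The scene view shows the crank in its block at about (280,225), with the arm running to the black grip at (302,258). The hub is at (379,165), and the loupe lies beside the block at (248,210). The side view agrees, with the hub at (259,318) and the boss at (350,262). Next I need the arm's direction.

```bash
cat > h.py <<'E'
import numpy as np,cv2
from scipy.spatial.transform import Rotation as R
from station import robot,cams,finder
def look(c):
    s=robot.get_state();im,d=cams.capture(c);i=cams.camera_info(c)
    if c=="wrist":
        T=np.eye(4);T[:3,:3]=R.from_quat(s["ee_rot"]).as_matrix();T[:3,3]=s["position"];T=T@i["T_tool_cam"]
    else:T=np.array(i["pose"])
    f=240/np.tan(np.radians(i["vfov"])/2);K=np.array([[f,0,i["cx"]],[0,f,i["cy"]],[0,0,1]])
    return im,d,T,K,np.array(i["dist_coeffs"])
def cloud(d,T,K,D):
    v,u=np.mgrid[:480,:640];p=cv2.undistortPoints(np.stack([u,v],-1).reshape(-1,1,2).astype(float),K,D).reshape(480,640,2)
    P=np.concatenate([p*d[...,None],d[...,None]],-1)
    W=P@T[:3,:3].T+T[:3,3];W[d<=0]=np.nan;return W
def project(P,T,K,D):
    Q=(np.atleast_2d(P)-T[:3,3])@T[:3,:3];return cv2.projectPoints(Q,np.zeros(3),np.zeros(3),K,D)[0][:,0]
def tool():
    s=robot.get_state();return np.array(s["position"]),R.from_quat(s["ee_rot"]).as_matrix(),s
E
python3 - <<'E'
from h import *
for c in("scene","side"):
    im,d,T,K,D=look(c);W=cloud(d,T,K,D)
    r=finder.cut_out(c,"crank")
    if not r:print("none");continue
    m=r[0]["mask"]&(W[...,2]>0.065)&(W[...,2]<0.16);P=W[m]
    q=P-[0.473,-0.207,0]
    far=P[np.hypot(q[:,0],q[:,1])>0.06];g=far[far[:,2]>.085];a=far.mean(0)-[0.473,-0.207,0]
    print(c,r[0]["confidence"],m.sum(),np.round(far.mean(0),3),np.degrees(np.arctan2(a[1],a[0])),np.round(g.mean(0),3))
    b=P[(P[:,2]>.106)&(np.hypot(q[:,0],q[:,1])<.04)];print("bosstop",np.round(b.mean(0),4),b[:,2].max(),len(b))
    # hub top
    h=W[(np.abs(W[...,2]-.114)<.006)&(np.hypot(W[...,0]-.511,W[...,1]-.037)<.035)]
    print("hub",np.round(h.mean(0),4),np.round((h.min(0)+h.max(0))/2,4),len(h))
p,A,s=tool();print(p,A.round(3))
E
```

```text
scene 0.84 935 [ 0.567 -0.235  0.104] -16.454164853164077 [ 0.572 -0.236  0.117]
bosstop [ 0.4758 -0.2082  0.1145] 0.11924888293696068 235
hub [0.5092 0.0333 0.113 ] [0.5091 0.0346 0.1128] 304
side 0.59 967 [ 0.558 -0.225  0.1  ] -11.912313784751957 [ 0.56  -0.225  0.112]
bosstop [ 0.4665 -0.2009  0.1139] 0.11914936210215576 179
hub [0.5044 0.0367 0.1133] [0.5058 0.0345 0.1123] 447
[ 0.189658   -0.64781469  0.22267318] [[ 0.96   0.281  0.   ]
 [ 0.281 -0.96   0.   ]
 [ 0.     0.    -1.   ]]
```

{"method": "jog_arm", "body": {
  "targets": [
    [0.033,-0.0287,0,0,0,0,100],
    [0.033,-0.0287,0,0,0,0,100],
    [0.033,-0.0287,0,0,0,0,100],
    [0.033,-0.0287,0,0,0,0,100],
    [0.033,-0.0287,0,0,0,0,100],
    [0.033,-0.0287,0,0,0,0,100],
    [0.033,-0.0287,0,0,0,0,100],
    [0.033,-0.0287,0,0,0,0,100],
    [0.033,-0.0287,0,0,0,0,100],
    [0.033,-0.0287,0,0,0,0,100],
    [0.033,-0.0287,0,0,0,0,100],
    [0.033,-0.0287,0,0,0,0,100]
  ]
}}

```text
time_s: 2.8
position: [0.4737, -0.2046, 0.223]
ee_rot: [0.99, 0.142, 0.0, 0.0]
force: [0.2, -0.2, -0.1]
width: 1.003
grasp_force: 0.0
```

{"method": "jog_arm", "body": {
  "targets": [
    [0,0,-0.01,0,0,6,100],
    [0,0,-0.01,0,0,6,100],
    [0,0,-0.01,0,0,6,100],
    [0,0,0,0,0,6,100],
    [0,0,0,0,0,6,100],
    [0,0,0,0,0,0,100]
  ]
}}

```text
time_s: 3.4
position: [0.473, -0.2061, 0.2529]
ee_rot: [0.993, -0.12, 0.0, 0.0]
force: [-0.5, -1.1, 0.4]
width: 0.999
grasp_force: 0.0
```

```bash
python3 - <<'E'
from h import *
im,d,T,K,D=look("wrist");W=cloud(d,T,K,D);cv2.imwrite("pics/c.png",im);np.savez("c.npz",im=im,W=W)
for q in("crank_grip","crank"):print(q,[(np.round(r["at"],4).tolist(),round(r["confidence"],2)) for r in finder.spot_point("wrist",q)[:2]])
for lo,hi in((.075,.082),(.112,.120),(.125,.14)):
    P=W[(W[...,2]>lo)&(W[...,2]<hi)];P=P[np.hypot(P[:,0]-.51,P[:,1]+.21)<.12]
    if len(P)>20:
        r=cv2.minAreaRect((P[:,:2]*1000).astype(np.float32));print(lo,len(P),np.round(P.mean(0),4),r)
p,A,s=tool();print(p,A.round(3),s["q"],s["time_s"])
E
```

```text
crank_grip [([0.4726, -0.2059, 0.0928], 0.72)]
crank [([0.4719, -0.2078, 0.0611], 0.62)]
0.075 1539 [ 0.5229 -0.2199  0.0781] ((523.1814575195312, -219.04959106445312), (26.475187301635742, 73.46351623535156), 76.38790130615234)
0.112 1328 [ 0.4798 -0.2085  0.116 ] ((517.3291625976562, -218.1399688720703), (27.660511016845703, 126.7119140625), 75.69305419921875)
0.125 614 [ 0.5664 -0.2315  0.1305] ((566.6951293945312, -231.8634033203125), (20.254863739013672, 20.56461524963379), 12.748927116394043)
[ 0.47293887 -0.20602262  0.25268051] [[ 0.972 -0.234  0.   ]
 [-0.234 -0.972 -0.   ]
 [ 0.     0.    -1.   ]] [ 0.44226062  0.19401424 -0.17453338  1.88667945  0.03837154  1.06406157
 -1.55470155] 3.55
```

View pics/c.png

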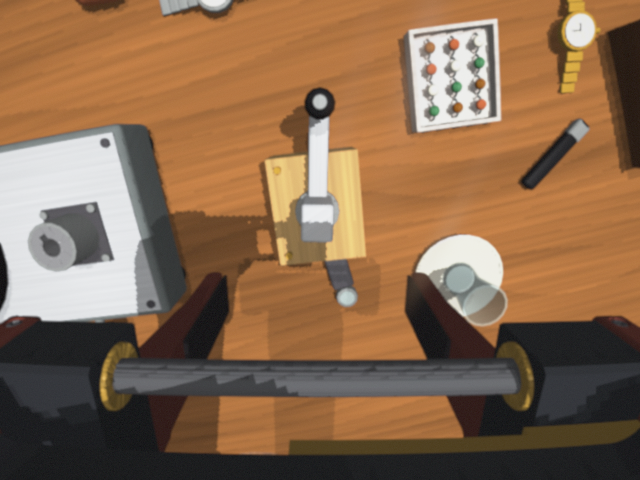

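The wrist view shows the boss at (318,218), centred, with the arm straight up to (320,103). The hub is at (52,245), and its slot seems to point left. Now I'll look at the hub from close by.

{"method": "jog_arm", "body": {
  "targets": [
    [-0.0036,-0.0405,0.004,0,0,0,100],
    [-0.0036,-0.0405,0.004,0,0,0,100],
    [-0.0036,-0.0405,0.004,0,0,0,100],
    [-0.0036,-0.0405,0.004,0,0,0,100],
    [-0.0036,-0.0405,0.004,0,0,0,100],
    [-0.0036,-0.0405,0.004,0,0,0,100],
    [0,0,0,0,0,0,100],
    [0,0,0,0,0,0,100]
  ]
}}

```text
time_s: 4.35
position: [0.5094, 0.0359, 0.2285]
ee_rot: [0.993, -0.117, -0.0, 0.0]
force: [-0.1, -0.6, -0.3]
width: 0.998
grasp_force: 0.0
```

```bash
python3 - <<'E'
from h import *
im,d,T,K,D=look("wrist");W=cloud(d,T,K,D);np.savez("d.npz",im=im,W=W,T=T,K=K,D=D)
for q in("hub_face","hub_keyway"):print(q,[(np.round(r["at"],4).tolist(),round(r["confidence"],2)) for r in finder.spot_point("wrist",q)[:2]])
m=(np.abs(W[...,2]-.114)<.006)&(np.hypot(W[...,0]-.509,W[...,1]-.035)<.03);P=W[m]
c,rad=cv2.minEnclosingCircle((P[:,:2]*1000).astype(np.float32));print(c,rad,P[:,2].mean(),len(P))
# rectified top view of plane z=.114, 0.1mm..: 0.15mm/px, +-36mm
n=480;g=(np.arange(n)-n/2)*.15e-3
X,Y=np.meshgrid(c[0]/1000+g,c[1]/1000-g)
uv=project(np.stack([X.ravel(),Y.ravel(),0*X.ravel()+.114],1),T,K,D).reshape(n,n,2).astype(np.float32)
top=cv2.remap(im,uv[...,0],uv[...,1],cv2.INTER_LINEAR)
cv2.imwrite("pics/d.png",np.hstack([top,cv2.resize(im[100:340,160:480],(320,240))[:240].repeat(2,0)]))
p,A,s=tool();print(p,A.round(3),s["q"],s["time_s"],s["force"])
E
```

```text
hub_face []
hub_keyway [([0.5223, 0.0433, 0.1096], 0.7)]
(508.64678955078125, 35.21137237548828) 24.04198455810547 0.11381237720719861 2356
[0.5094285  0.03353679 0.22865966] [[ 0.971 -0.238 -0.   ]
 [-0.238 -0.971 -0.001]
 [ 0.     0.001 -1.   ]] [ 0.10738177  0.22217031 -0.34087219  1.91754585  0.08745209  1.01621469
 -2.08322408] 4.5 [ 0.2812054  -0.160812   -0.32998616]
```

View pics/d.png

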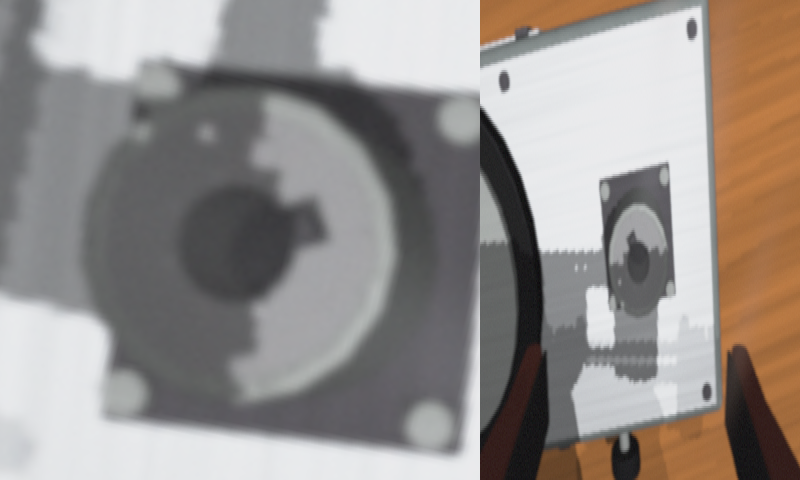

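The rectified top view has x to the right, y up and 0.15 mm per pixel. The bore centre is at (238,244) and the keyway centre at about (312,222), so the keyway heads about +16.5°. Pose readings are noisy by about 1 mm, so I'll average a few.

```bash
python3 - <<'E'
from h import *
C=[];Ps=[];B=[];hs=[]
for k in range(6):
    p,A,s=tool();im,d,T,K,D=look("wrist");W=cloud(d,T,K,D);p2,A2,_=tool();Ps+=[p,p2];hs.append(np.degrees(np.arctan2(A[1,0],A[0,0])))
    pc=T[:2,3]-cams.camera_info("wrist")["T_tool_cam"][0,3]*0
    m=(np.abs(W[...,2]-.114)<.006)&(np.hypot(W[...,0]-.509,W[...,1]-.035)<.03);P=W[m]
    c,rad=cv2.minEnclosingCircle((P[:,:2]*1000).astype(np.float32));C.append(c)
    n=480;g=(np.arange(n)-n/2)*.15e-3
    X,Y=np.meshgrid(.509+g,.035-g)
    uv=project(np.stack([X.ravel(),Y.ravel(),0*X.ravel()+.114],1),T,K,D).reshape(n,n,2).astype(np.float32)
    top=cv2.cvtColor(cv2.remap(im,uv[...,0],uv[...,1],cv2.INTER_LINEAR),cv2.COLOR_BGR2GRAY)
    b=((top<75)&(np.hypot(X-.509,Y-.035)<.016)).astype(np.uint8)
    b2=cv2.morphologyEx(b,cv2.MORPH_OPEN,cv2.getStructuringElement(2,(71,71)))
    if b2.sum():(bx,by),br=cv2.minEnclosingCircle(np.argwhere(b2)[:,::-1].astype(np.float32));B.append((509+(bx-240)*.15,35-(by-240)*.15,br*.15))
print(np.round(C,2).tolist(),np.mean(C,0));print(np.round(B,2).tolist());print(np.round(np.mean(Ps,0),4),np.std(Ps,0).round(4),np.mean(hs))
print(robot.get_state()["time_s"])
E
```

```text
[[508.47, 35.11], [508.41, 34.9], [508.6, 35.08], [508.47, 35.1], [508.48, 35.18], [508.6, 35.3]] [508.50397746  35.11176618]
[[508.92, 35.67, 7.78], [508.85, 35.98, 7.72], [510.88, 35.98, 5.79], [509.75, 35.98, 7.19], [509.38, 35.83, 7.59], [510.72, 35.6, 5.86]]
[0.5095 0.0339 0.2287] [0.     0.0004 0.    ] -13.785804446789873
4.8
```

{"method": "jog_arm", "body": {
  "targets": [
    [0.0035,0.0405,0,0,0,0,100],
    [0.0035,0.0405,0,0,0,0,100],
    [0.0035,0.0405,0,0,0,0,100],
    [0.0035,0.0405,0,0,0,0,100],
    [0.0035,0.0405,0,0,0,0,100],
    [0.0035,0.0405,0,0,0,0,100],
    [0,0,0.01,0,0,0,100],
    [0,0,0.01,0,0,0,100]
  ]
}}

```text
time_s: 5.6
position: [0.4722, -0.2068, 0.2083]
ee_rot: [0.993, -0.12, 0.0, 0.0]
force: [1.1, 0.3, 0.2]
width: 1.002
grasp_force: 0.0
```

```bash
python3 - <<'E'
from h import *
for k in range(3):
    im,d,T,K,D=look("wrist");W=cloud(d,T,K,D);p,A,s=tool()
    M=W[(W[...,2]>.127)&(W[...,2]<.14)&(np.hypot(W[...,0]-.567,W[...,1]+.232)<.03)]
    B=W[(W[...,2]>.113)&(W[...,2]<.12)&(np.hypot(W[...,0]-.472,W[...,1]+.207)<.03)]
    if len(M)<9 or len(B)<9:print(len(M),len(B));continue
    print(np.round(p,4),np.degrees(np.arctan2(A[1,0],A[0,0])),"knob",np.round(M.mean(0),4),"boss",[cv2.minAreaRect((q[:,:2]*1000).astype(np.float32)) for q in (B,)],np.round(B.mean(0),4))
E
```

```text
[ 0.4714 -0.2051  0.2064] -13.680983147914594 knob [ 0.5666 -0.2316  0.1311] boss [((472.58184814453125, -206.55685424804688), (27.905576705932617, 33.795387268066406), 75.09952545166016)] [ 0.4733 -0.2066  0.116 ]
[ 0.4716 -0.2044  0.2071] -13.595343422114755 knob [ 0.5667 -0.2314  0.1312] boss [((472.7013244628906, -206.62109375), (27.89043617248535, 33.76362991333008), 75.53759002685547)] [ 0.4733 -0.2066  0.1159]
[ 0.4721 -0.2042  0.2078] -13.553518644245294 knob [ 0.5667 -0.2315  0.1312] boss [((472.4107666015625, -206.5389404296875), (27.959819793701172, 34.04855728149414), 75.5113296508789)] [ 0.4732 -0.2066  0.116 ]
```

{"method": "jog_arm", "body": {
  "targets": [
    [0.0013,0.0018,0.02,0,0,0.8,100],
    [0,0,0.03,0,0,0,100],
    [0,0,0.03,0,0,0,100],
    [0,0,0.03,0,0,0,100],
    [0,0,0.015,0,0,0,100],
    [0,0,0.005,0,0,0,100],
    [0,0,0,0,0,0,100],
    [0,0,0,0,0,0,60]
  ],
  "newtons": 40
}}

```text
time_s: 6.55
position: [0.4742, -0.2076, 0.0797]
ee_rot: [0.992, -0.126, 0.001, 0.0]
force: [-0.1, 0.3, -0.2]
width: 0.943
grasp_force: 0.0
```

{"method": "jog_arm", "body": {
  "targets": [
    [0,0,0,0,0,0,0],
    [0,0,0,0,0,0,0],
    [0,0,0,0,0,0,0],
    [0,0,0,0,0,0,0],
    [0,0,0,0,0,0,0],
    [0,0,0,0,0,0,0]
  ],
  "newtons": 50
}}

```text
time_s: 7.15
position: [0.4732, -0.208, 0.0787]
ee_rot: [0.992, -0.126, 0.0, 0.0]
force: [0.2, -0.1, -0.9]
width: 0.406
grasp_force: 0.0
```

{"method": "jog_arm", "body": {
  "targets": [
    [0,0,0,0,0,0,0],
    [0,0,0,0,0,0,0],
    [0,0,0,0,0,0,0],
    [0,0,0,0,0,0,0]
  ],
  "newtons": 50
}}

```text
time_s: 7.55
position: [0.4733, -0.2075, 0.0787]
ee_rot: [0.992, -0.126, -0.0, -0.0]
force: [-0.4, 2.7, 1.3]
width: 0.311
grasp_force: 50.0
```

{"method": "jog_arm", "body": {
  "targets": [
    [0,0,-0.01,0,0,0,0],
    [0,0,-0.015,0,0,0,0],
    [0,0,-0.02,0,0,0,0],
    [0,0,-0.02,0,0,0,0],
    [0,0,-0.02,0,0,0,0],
    [0,0,-0.015,0,0,0,0],
    [0,0,-0.01,0,0,0,0],
    [0,0,0,0,0,0,0],
    [0,0,0,0,0,0,0]
  ]
}}

```text
time_s: 8.45
position: [0.4726, -0.208, 0.1882]
ee_rot: [0.992, -0.126, -0.0, 0.0]
force: [-0.5, 0.7, -4.5]
width: 0.315
grasp_force: 50.0
```

```bash
python3 - <<'E'
from h import *
ps=[];As=[]
for k in range(3):
    im,d,T,K,D=look("wrist");W=cloud(d,T,K,D);p,A,s=tool();ps.append(p);As.append(A)
    Tc=cams.camera_info("wrist")["T_tool_cam"]
    z=p[2]+.019
    Q=(W-p)@A  # tool coords
    B=Q[(Q[...,2]>-.045)&(Q[...,2]<-.033)&(np.hypot(Q[...,0],Q[...,1])<.03)]
    M=Q[(Q[...,2]>-.06)&(Q[...,2]<-.048)&(np.hypot(Q[...,0]-.098,Q[...,1])<.03)]
    print(len(M),len(B),np.round(M.mean(0),4),np.round(B.mean(0),4),[(cv2.minAreaRect((q[:,:2]*1000).astype(np.float32))) for q in (B,) if len(q)])
print(np.mean(ps,0).round(4),np.degrees(np.arctan2(A[1,0],A[0,0])),s["force"],s["torque"],s["time_s"])
for c in("scene","side"):
    im,*_=look(c)
    for q in("crank","crank_nose"):print(c,q,[(np.round(r["at"],4).tolist(),round(r["confidence"],2)) for r in finder.spot_point(c,q)[:1]])
E
```

```text
3981 5699 [ 0.0962 -0.     -0.0528] [ 0.0047  0.0003 -0.038 ] [((1.8320131301879883, 0.40834999084472656), (30.019142150878906, 50.2553596496582), 0.11262580752372742)]
3923 5702 [ 0.0962 -0.0001 -0.0525] [ 0.0046  0.0003 -0.0378] [((1.9642820358276367, 0.24907493591308594), (29.600849151611328, 50.762245178222656), 0.6777851581573486)]
3854 5678 [ 0.0961 -0.0001 -0.0525] [ 0.0044  0.0002 -0.0377] [((1.9429607391357422, 0.3239784240722656), (50.63571548461914, 29.416990280151367), 88.73194885253906)]
[ 0.4725 -0.2078  0.1877] -14.478781398762798 [ 0.12431226  0.33170819 -4.93125556] [0.06213378 0.05866658 0.03553284] 8.6
scene crank [([0.4706, -0.2079, 0.1662], 0.71)]
scene crank_nose [([0.4737, -0.2083, 0.1374], 0.97)]
side crank [([0.4702, -0.2075, 0.1687], 0.91)]
side crank_nose [([0.4731, -0.213, 0.1404], 0.76)]
```

{"method": "jog_arm", "body": {
  "targets": [
    [-0.0042,-0.0408,0,0,0,0,0],
    [-0.0042,-0.0408,0,0,0,0,0],
    [-0.0042,-0.0408,0,0,0,0,0],
    [-0.0042,-0.0408,0,0,0,0,0],
    [-0.0041,-0.0408,0,0,0,0,0],
    [-0.0041,-0.0407,0,0,0,-6,0],
    [0,0,0,0,0,-6.5,0],
    [0,0,0,0,0,-6.5,0],
    [0,0,0,0,0,-6,0],
    [0,0,0,0,0,-6,0],
    [0,0,0,0,0,0,0],
    [0,0,0,0,0,0,0]
  ]
}}

```text
time_s: 10.1
position: [0.5102, 0.0351, 0.1886]
ee_rot: [0.99, 0.142, -0.0, -0.0]
force: [-0.2, -0.3, -3.7]
width: 0.316
grasp_force: 50.0
```

```bash
python3 - <<'E'
from h import *
ps=[];hs=[]
for k in range(3):
    for c in("scene","side"):
        im,*_=look(c);cv2.imwrite(f"pics/e_{c}.png",im)
        p,A,s=tool();ps.append(p);hs.append(np.degrees(np.arctan2(A[1,0],A[0,0])))
        if k<2:print(c,[(q,np.round(r["at"],4).tolist(),round(r["confidence"],2)) for q in("crank_nose","crank","hub_face") for r in finder.spot_point(c,q)[:1]])
print(np.mean(ps,0).round(4),np.mean(hs),s["force"],s["torque"],s["time_s"])
a=cv2.imread("pics/e_scene.png")[90:240,300:500];b=cv2.imread("pics/e_side.png")[200:350,160:360]
cv2.imwrite("pics/e.png",cv2.resize(np.hstack([a,b]),(800,300)))
E
```

```text
scene [('crank_nose', [0.51, 0.0338, 0.1356], 0.87), ('crank', [0.7637, -0.0463, -0.0039], 0.73), ('hub_face', [0.5107, 0.0352, 0.1151], 0.71)]
side [('crank_nose', [0.5085, 0.0312, 0.1408], 0.65), ('crank', [0.5049, 0.0335, 0.1716], 0.82), ('hub_face', [0.5088, 0.0352, 0.1111], 0.78)]
scene [('crank_nose', [0.5099, 0.0323, 0.1373], 0.82), ('crank', [0.5069, 0.0348, 0.167], 0.9), ('hub_face', [0.5081, 0.04, 0.113], 0.87)]
side [('crank_nose', [0.5077, 0.0324, 0.1393], 0.85), ('crank', [0.5062, 0.0332, 0.169], 0.58), ('hub_face', [0.5062, 0.0354, 0.1125], 0.8)]
[0.5102 0.0352 0.1887] 16.47773094116596 [ 0.39331217 -0.06032561 -3.84992203] [0.00284932 0.02579378 0.0149197 ] 11.0
```

View pics/e.png

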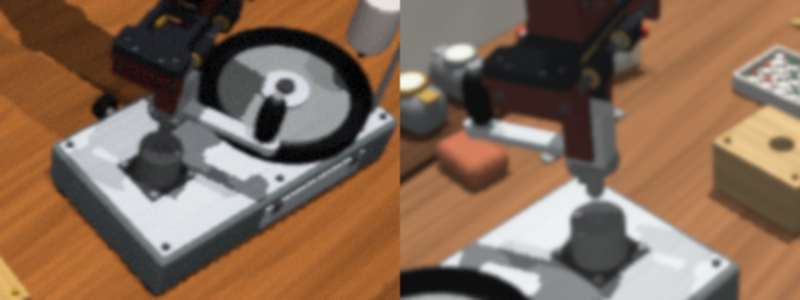

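The crank hangs just above the hub, with the nose at about (158,125) in the left half and (595,190) in the right half. The two line up to within 1–2 mm. I'll lower it gently.

{"method": "jog_arm", "body": {
  "targets": [
    [-0.0005,-0.001,0.01,0,0,0,0],
    [0,0,0.01,0,0,0,0],
    [0,0,0.005,0,0,0,0],
    [0,0,0.002,0,0,0,0],
    [0,0,0.002,0,0,0,0],
    [0,0,0,0,0,0,0]
  ]
}}

```text
time_s: 11.6
position: [0.5095, 0.0361, 0.1595]
ee_rot: [0.99, 0.144, -0.0, -0.0]
force: [-0.5, 0.4, -3.3]
width: 0.317
grasp_force: 50.0
```

{"method": "jog_arm", "body": {
  "targets": [
    [0,0,0.002,0,0,0,0],
    [0,0,0.002,0,0,0,0],
    [0,0,0.002,0,0,0,0],
    [0,0,0,0,0,0,0]
  ]
}}

```text
time_s: 12.0
position: [0.5093, 0.0359, 0.1534]
ee_rot: [0.99, 0.144, -0.0, 0.0]
force: [-0.5, -0.1, -4.1]
width: 0.318
grasp_force: 50.0
```

{"method": "jog_arm", "body": {
  "targets": [
    [0,0,0.001,0,0,0,0],
    [0,0,0.001,0,0,0,0],
    [0,0,0.001,0,0,0,0],
    [0,0,0.001,0,0,0,0],
    [0,0,0,0,0,0,0]
  ]
}}

```text
time_s: 12.5
position: [0.5093, 0.036, 0.1495]
ee_rot: [0.99, 0.144, -0.0, -0.0]
force: [0.4, 0.6, -4.2]
width: 0.319
grasp_force: 50.0
```

No force so far, and the key end should already be below the hub face. I'll carry on down.

{"method": "jog_arm", "body": {
  "targets": [
    [0,0,0.0015,0,0,0,0],
    [0,0,0.0015,0,0,0,0],
    [0,0,0.0015,0,0,0,0],
    [0,0,0.0015,0,0,0,0],
    [0,0,0,0,0,0,0]
  ]
}}

```text
time_s: 13.0
position: [0.5092, 0.036, 0.1434]
ee_rot: [0.99, 0.144, -0.0, -0.0]
force: [0.3, 0.2, -4.7]
width: 0.318
grasp_force: 50.0
```

{"method": "jog_arm", "body": {
  "targets": [
    [0,0,0.0015,0,0,0,0],
    [0,0,0.0015,0,0,0,0],
    [0,0,0.0015,0,0,0,0],
    [0,0,0,0,0,0,0]
  ]
}}

```text
time_s: 13.4
position: [0.5096, 0.0361, 0.1396]
ee_rot: [0.99, 0.144, 0.0, 0.0]
force: [-2.5, -0.5, 3.5]
width: 0.315
grasp_force: 50.0
```

{"method": "jog_arm", "body": {
  "targets": [
    [0,0,0.0015,0,0,0,0],
    [0,0,0.0015,0,0,0,0],
    [0,0,0.001,0,0,0,0],
    [0,0,0.001,0,0,0,0],
    [0,0,0,0,0,0,0]
  ],
  "newtons": 60
}}

```text
time_s: 13.9
position: [0.5096, 0.0361, 0.1347]
ee_rot: [0.99, 0.144, 0.0, 0.0]
force: [-4.3, -1.6, 8.7]
width: 0.316
grasp_force: 60.0
```

{"method": "jog_arm", "body": {
  "targets": [
    [0,0,0.001,0,0,0,0],
    [0,0,0.001,0,0,0,0],
    [0,0,0,0,0,0,0]
  ]
}}

```text
time_s: 14.2
position: [0.5097, 0.0361, 0.1329]
ee_rot: [0.99, 0.144, 0.0, 0.0]
force: [-3.1, -0.9, 10.2]
width: 0.311
grasp_force: 60.0
```

{"method": "jog_arm", "body": {
  "targets": [
    [0,0,0.001,0,0,0,0],
    [0,0,0.0005,0,0,0,0],
    [0,0,0,0,0,0,0]
  ]
}}

```text
time_s: 14.5
position: [0.5097, 0.0361, 0.1326]
ee_rot: [0.99, 0.144, 0.0, 0.0]
force: [-7.8, -1.6, 21.1]
width: 0.316
grasp_force: 60.0
```

The force has risen sharply at the expected height, so the collar should be on the hub. I'll check.

```bash
python3 - <<'E'
from h import *
for c in("scene","side"):
    im,*_=look(c);cv2.imwrite(f"pics/f_{c}.png",im)
    print(c,[(q,np.round(r["at"],4).tolist(),round(r["confidence"],2)) for q in("crank","crank_grip") for r in finder.spot_point(c,q)[:1]])
p,A,s=tool();print(p,A.round(3)[2],s["force"],s["torque"],s["grasp_force"],s["time_s"])
a=cv2.imread("pics/f_scene.png")[90:240,300:500];b=cv2.imread("pics/f_side.png")[200:350,160:360]
cv2.imwrite("pics/f.png",cv2.resize(np.hstack([a,b]),(800,300)))
E
```

```text
scene [('crank', [0.5036, 0.0341, 0.1112], 0.96)]
side [('crank', [0.5075, 0.0345, 0.1145], 0.62), ('crank_grip', [0.514, 0.0357, 0.1502], 0.9)]
[0.50975728 0.0361147  0.13257065] [ 0.001  0.001 -1.   ] [-8.23974156 -1.64504942 20.52681558] [-0.31733877  2.13109496  0.00346142] 59.961270689964294 14.8
```

View pics/f.png

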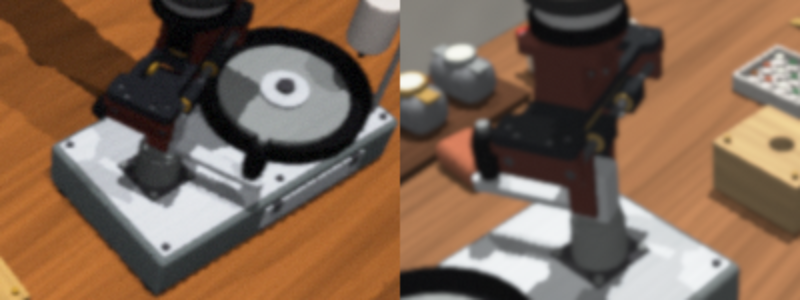

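The collar sits on the hub in both halves, at about (155,160) on the left and (600,235) on the right. The crank is at z ≈ 0.113 and pressed with about 25 N, against the spring's 15 N. I'll hand it in.

```bash
python3 -c "
from station import order
print(order.finish_job())"
```

```text
the job is handed in; nothing more can be done
None
```

The crank is in the hub with its key in the keyway and its collar down on the hub face; the gripper is still holding it there with about 25 N, and the job is handed in, though no verdict came back.

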